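# Check a welded flange at three paint marks with a spring-tip probe

## Task

Take the red-handled probe out of its fork stand and, holding it upright, touch its spring tip gently onto the red, then the green, then the blue paint mark on the clamped aluminium flange; at each mark push the tip in about halfway, keep it there for about half a second, and lift clear before moving on, never pressing the tip anywhere else on the flange. Then hang the probe back in its fork, upright with its collar resting on both prongs, let go, and leave the other things on the bench where they are.

Things in the scene. Friction and masses are not known exactly. Their poses are not given: they have to be found in the camera images.
- probe_grip (a point): Centre of the probe's handle: red with black bands, square, 26 x 26 mm (faces normal to its x and y axes), 74 mm tall, z up. The upright 0.2 kg probe is, from the top: handle, aluminium collar, steel shank, brass spring tip. This point is 43 mm above the collar's underside and 125 mm above the end of the unpressed tip.
- probe_collar (a point): Centre of the underside of the probe's collar, on the probe's axis; this face hangs on the fork. The collar is round, 40 mm in diameter, 6 mm thick; below it the shank is 16 mm in diameter and 60 mm long, and the brass tip stands out 22 mm below that.
- probe_tip (a point): The very end (lowest point) of the probe's brass spring tip, ball-ended (8 mm ball), on the probe's axis, 82 mm below the collar's underside when not pressed; it slides up into the shank when pressed.
- plunger (a joint): How far the spring tip is pushed into the probe, in m: 0 free, 0.010 fully in. The spring needs about 1 N to start, about 2.8 N at half travel and 4.6 N at the end; beyond that the tip is solid. A touch counts from 0.002 on.
- rest (a point): Centre of the fork's top face, mid-slot, 115 mm above the bench. Its x axis lies along the 24 mm wide slot, open at the -x end (prongs end 30 mm that way), closed 36 mm the +x way by a post no higher than the prongs. Prongs 20 mm wide, 10 mm thick. probe_collar rests about here, shank in the slot; the probe lifts straight up and goes straight down here.
- stand: The fixed fork stand that holds the probe: grey base 120 x 90 mm and 12 mm thick, grey post, two aluminium prongs on top; origin on the bench straight under the rest point. The hung probe's free tip is 21 mm above the base.
- part: The fixed workpiece: aluminium flange plate 220 x 180 mm (along its x and y), flat top 22 mm above the bench; origin on the bench under its centre, z up. A steel sleeve 64 mm in diameter stands at its centre, its top 65 mm above the bench; two dark strap clamps (up to 38 mm above the bench) sit at the -x+y and +x+y corners, at y = +60 mm.
- mark_red: The red paint mark: a flat disc 22 mm in diameter on top of the flange; origin at its centre on the flange's top face. Which mark is at which place differs each time.
- mark_green: The green paint mark: a flat disc 22 mm in diameter on top of the flange; origin at its centre on the flange's top face. Which mark is at which place differs each time.
- mark_blue: The blue paint mark: a flat disc 22 mm in diameter on top of the flange; origin at its centre on the flange's top face. Which mark is at which place differs each time.
- spray_can: Bystander: blue spray can with yellow label, 66 mm diameter, 190 mm tall, standing loose; origin under its centre.
- sleeve: Bystander: loose bright aluminium tube standing on end, 76 mm diameter, 70 mm tall; origin under its centre.
- wrench: Bystander: steel spanner lying loose on the bench, about 0.2 m long; origin under its middle.
- rivet_jar: Bystander: small clear jar with black lid, 60 mm diameter, 75 mm tall; origin under its centre.
Mind the look-alikes: they are no part of the job. What is meant by the part that bears probe_grip is not purple, and is the larger of those in its own colour.

How it is judged:
On the way, in this order (a step that is already met when the one before it is completed fails the run):
1. the probe is lifted out of its fork (z of probe_collar in the frame of rest above 0.015 m), for 0.1 s.
2. the probe, upright (within 11 degrees), presses its tip in by at least 2 mm on the flange within 9 mm of the red mark's centre, for 0.3 s (horizontal distance between probe_tip and mark_red below 0.009 m and value of joint plunger above 0.002 m and contact force between anything else and part above 0.5 N and angle between probe_grip's own z axis and vertical below 0.2 rad), for 0.3 s.
3. the probe, upright (within 11 degrees), presses its tip in by at least 2 mm on the flange within 9 mm of the green mark's centre, for 0.3 s (horizontal distance between probe_tip and mark_green below 0.009 m and value of joint plunger above 0.002 m and contact force between anything else and part above 0.5 N and angle between probe_grip's own z axis and vertical below 0.2 rad), for 0.3 s.
4. the probe, upright (within 11 degrees), presses its tip in by at least 2 mm on the flange within 9 mm of the blue mark's centre, for 0.3 s (horizontal distance between probe_tip and mark_blue below 0.009 m and value of joint plunger above 0.002 m and contact force between anything else and part above 0.5 N and angle between probe_grip's own z axis and vertical below 0.2 rad), for 0.3 s.
At the end, for the whole second after the job is handed in: The probe hangs in its fork: collar centre within 14 mm of the rest point sideways and 4 mm in height, upright within 7 degrees, tip free (pushed in under 1 mm), let go of; each bystander within 20 mm of where it stood (horizontal distance between probe_collar and rest below 0.014 m and z of probe_collar in the frame of rest between -0.004 and 0.004 m and angle between probe_grip's own z axis and vertical below 0.12 rad and value of joint plunger below 0.001 m and distance of each of spray_can, sleeve, wrench, rivet_jar from where it was at the start of the episode below 0.02 m); the robot touches nothing.
It fails at once if the flange workpiece is pressed with more than 20 N (contact force between anything else and part above 20 N).
It fails at once if the tip is pressed in by more than 2 mm on the flange more than 16 mm from the centre of every mark (value of joint plunger above 0.002 m and contact force between anything else and part above 0.5 N and horizontal distance between probe_tip and mark_red above 0.016 m and horizontal distance between probe_tip and mark_green above 0.016 m and horizontal distance between probe_tip and mark_blue above 0.016 m).
It fails at once if the spray can, loose sleeve, wrench or rivet jar is moved more than 20 mm (distance of any of spray_can, sleeve, wrench, rivet_jar from where it was at the start of the episode above 0.02 m).
It also fails if it takes over 61 s, if anything falls off the work surface, if the arm or the gripper's body presses on something with over 40 N, if the wrist force passes 120 N, or if a joint passes its speed limit or range.

## Robot

A 6-joint arm with a two-finger parallel gripper is mounted at the origin on the work surface. World frame = base frame: x ahead of the robot, y to its left, z up, the work surface at z = 0. Lengths are in m, angles in rad, forces in N, time in s.
With the tool pointing down it reaches from about 0.375 to 0.975 m from the base axis. Payload 3.8 kg.
Tool frame: the origin (TCP) lies between the finger pads; the fingertips stand 17 mm ahead of it and the grasp point (between the pads) lies 2 mm behind it; z points along the fingers, y is the line along which they close (so a half turn about z gives the same grasp; the last joint's range is limited). The gripper opens to 85 mm and grips with 20 to 120 N. Pads are 22 mm wide; open, the fingers measure 114 mm over their backs; the gripper's body (76 mm by 85 mm) begins 54 mm behind the grasp point. The pads swing forward as they close: fully open they stand 13 mm farther back than shut.
Start: joints at [1.109, 0.264, 1.604, -0, 1.274, -0.037], TCP at [0.278, 0.615, 0.226] pointing down, gripper open.
Joint ranges: [-2.63, 2.63], [-0.94, 2.18], [0.31, 2.57], [-1.31, 4.45], [0, 2.66], [-2.55, 2.55]. Speed limits (rad/s): [2.57, 2.57, 3.14, 3.14, 3.14, 3.14].

## Interface

Orientations are given as a rotation vector (axis times angle).
In Python, from workcell import bot gives the robot as it stands.
- The arm moves only by the tool play_rows, never from a script. Its argument "steps" is one flat list of numbers, 4 for each row, row after row: the shift along the tool's x, y, z in m, then the turn about the tool's z in rad. A call has 1 to 10 rows; each row is the pose to reach, as a shift and turn from the pose commanded when the call began, along the tool's axes at that moment; what a row does not reach only later rows make up. A row lasts 1/8 s, in which the tool goes at most 62.5 mm and 10.7 degrees, less where a joint would pass 70% of its speed; a pose out of reach is approached as far as the arm can. A call with a gripper value outside its range is refused whole. "jaw" is the closure in counts, from 0 (fully open) to 255 (shut), set as the call begins (left out, the last holds). The fingers move at their own pace and stop on an object; "grip_force" is the grip in N (left out, the last holds). Time passes only in rows, so rows that repeat a pose let the fingers close. It gives the time, the measured TCP pose, the force, the opening and the grip force at its end, in the units of the state.
- bot.read_state(): the state, without advancing time (a new reading comes with each control period).
- bot.read_camera(name): name is "scene" or "top" or "wrist"; returns a dict with "pixels" (400x640x3 uint8, blue, green, red), "mtx" (3x3 intrinsics, pixels), "dist" ([k1, k2, p1, p2, k3] as OpenCV has them; the pictures are not rectified), "R" (3x3) and "t" (3): a world point X has camera coordinates R X + t. Camera axes: x right, y down, z forward; pixel columns grow to the right and rows downward; lengths in m; the calibration is good to about 2 mm. A picture is of the moment at which its call begins. There is no depth.
- bot.finish_job(): hands the job in; it is judged then, once.
The state is a dict: "time": time; "q": joint angles; "joint_vel": joint speeds; "joint_torque": joint torques, N m; "tool_pos": TCP position; "tcp_rot": TCP orientation; "wrist_force": force on the tool from outside, world axes, zero at the start; "torque": the same for the moment, N m; "width": opening from 0.0 (shut) to 1.0 (fully open); "grip_force": force on a finger pad.
Only numpy, scipy, OpenCV 4.12 (cv2) and the standard library are available. Lean on these libraries where they do the work, as an engineer would, in place of code of your own. Each camera call takes 0.05 s, during which the arm holds its last target. There are 200 camera calls.

## Working session

There is one attempt and no reset: what is moved stays moved. The work goes in short steps, Python scripts to look and compute and a tool call to move; the robot and the scene stay as the last step left them, time stands still between calls to the robot, and variables do not carry over. Pictures are saved under pics/ and viewed, at most 11 in all, crops included, and the job is handed in when it is done.

Besides the shell and the picture viewer there is one more tool, called after "Emit:" as a command line: name --argument value ..., lists and objects as JSON in quotes. play_rows: Moves the arm, as the interface text tells. Its arguments: {"type":"object","properties":{"steps":{"type":"array"},"jaw":{"type":"number"},"grip_force":{"type":"number"}},"required":["steps"]}

```bash
mkdir -p pics; ls; cat > h.py <<'E'
import numpy as np,cv2
from scipy.spatial.transform import Rotation as Ro
from workcell import bot
def ray(c,uv):
    p=cv2.undistortPoints(np.array([[uv]],float),np.array(c["mtx"]),np.array(c["dist"]))[0,0]
    R=np.array(c["R"]);o=-R.T@np.array(c["t"]);d=R.T@np.array([p[0],p[1],1]);return o,d/np.linalg.norm(d)
def onz(c,uv,z):
    o,d=ray(c,uv);return o+d*(z-o[2])/d[2]
def tri(*cu):
    A=0;b=0
    for c,u in cu:
        o,d=ray(c,u);P=np.eye(3)-np.outer(d,d);A=A+P;b=b+P@o
    return np.linalg.solve(A,b)
def proj(c,X):
    r,_=cv2.Rodrigues(np.array(c["R"]));return cv2.projectPoints(np.array([X],float),r,np.array(c["t"]),np.array(c["mtx"]),np.array(c["dist"]))[0][0,0]
E
python3 - <<'E'
from h import *
for n in("scene","top"):
    c=bot.read_camera(n);cv2.imwrite(f"pics/{n}0.png",c["pixels"]);print(n,-np.array(c["R"]).T@c["t"])
print(bot.read_state())
E
```

```text
pics
scene [1.08479714 0.67014209 1.19061398]
top [0.32038457 0.01067327 1.67553359]
{'time': 0.1, 'q': array([ 1.10912460e+00,  2.64722349e-01,  1.60524308e+00,  4.80163237e-06,
        1.27369711e+00, -3.69084274e-02]), 'joint_vel': array([ 0.0021145 , -0.00224772, -0.00312283, -0.00115267, -0.00166709,
        0.00151911]), 'joint_torque': array([-9.66112361e-05, -5.16706145e+01, -3.68589377e+01, -6.12761733e-05,
        6.22424457e-03,  1.35205451e-05]), 'tool_pos': array([0.2778769 , 0.61441268, 0.22515347]), 'tcp_rot': array([-0.66210528, -3.07050073,  0.00314857]), 'wrist_force': array([-0.4618272 ,  0.44667909,  0.2121955 ]), 'torque': array([-0.01518132, -0.01217363,  0.03565792]), 'grip_force': 0.0, 'width': 0.9946186711435162}
```

View pics/scene0.png

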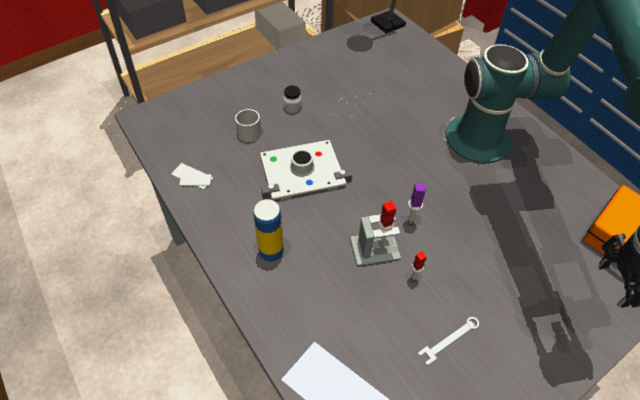

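View pics/top0.png

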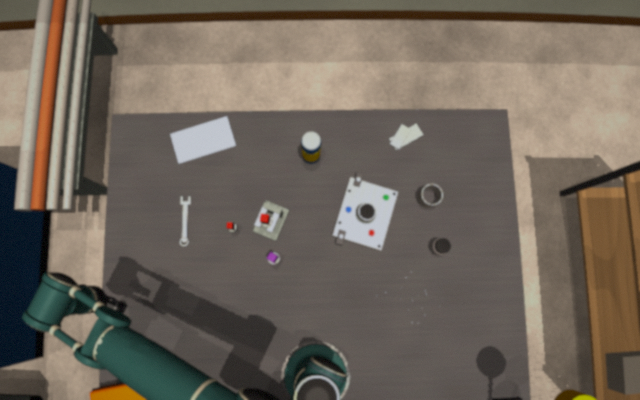

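The scene view shows three candidates: the red handle in the fork (scene 388,214; top 267,218), a smaller red one (scene 419,261; top 232,227) and a purple one (scene 417,195; top 273,257). The red one in the fork fits: it is not purple and is the larger of the two reds. I'll confirm that in a crop and measure.

```bash
cat >> h.py <<'E'
def blobs(img,col,minA=8):
    h=cv2.cvtColor(img,cv2.COLOR_BGR2HSV);H,S,V=cv2.split(h)
    m={"red":((H<8)|(H>172))&(S>140)&(V>70),"green":(H>45)&(H<80)&(S>110)&(V>60),"blue":(H>100)&(H<128)&(S>120)&(V>60)}[col].astype(np.uint8)
    n,l,s,ce=cv2.connectedComponentsWithStats(m)
    return [(ce[i].round(1),s[i]) for i in range(1,n) if s[i][4]>=minA]
E
python3 - <<'E'
from h import *
C={n:bot.read_camera(n) for n in("scene","top")}
a=C["scene"]["pixels"][160:300,330:460];b=C["top"]["pixels"][170:270,210:410]
a=cv2.resize(a,None,fx=4,fy=4,interpolation=2);b=cv2.resize(b,(800,400),interpolation=2)[:, :]
cv2.imwrite("pics/cropS.png",a);cv2.imwrite("pics/cropT.png",b)
for n in C:
  for k in("red","green","blue"):
    for ce,s in blobs(C[n]["pixels"],k):
      if s[4]<700 and 200<ce[0]<450 and 140<ce[1]<290: print(n,k,ce,s, onz(C[n],ce,.022).round(3))
c=C["scene"]
E
```

```text
scene red [318.  153.5] [315 152   7   4  24] [ 0.486 -0.206  0.022]
scene red [388.3 212.4] [381 201  15  26 253] [0.443 0.084 0.022]
scene red [419.7 258.8] [414 251  12  18 119] [0.467 0.247 0.022]
scene green [272.7 158.5] [270 157   6   4  22] [ 0.612 -0.263  0.022]
scene blue [308.7 182.1] [306 180   7   5  28] [ 0.57  -0.128  0.022]
scene blue [267.3 224.4] [254 214  26  19 263] [ 0.745 -0.064  0.022]
scene blue [270.1 256.6] [259 252  22   9 109] [0.79  0.028 0.022]
top red [264.6 218.3] [261 214   8   9  60] [0.541 0.166 0.022]
top red [229.2 224.9] [226 222   7   7  42] [0.519 0.291 0.022]
top red [371.  232.5] [370 231   3   4  12] [ 0.485 -0.206  0.022]
top green [385.5 196.8] [384 195   4   4  13] [ 0.611 -0.263  0.022]
top blue [348.2 209. ] [347 207   4   5  12] [ 0.569 -0.128  0.022]
```

View pics/cropS.png

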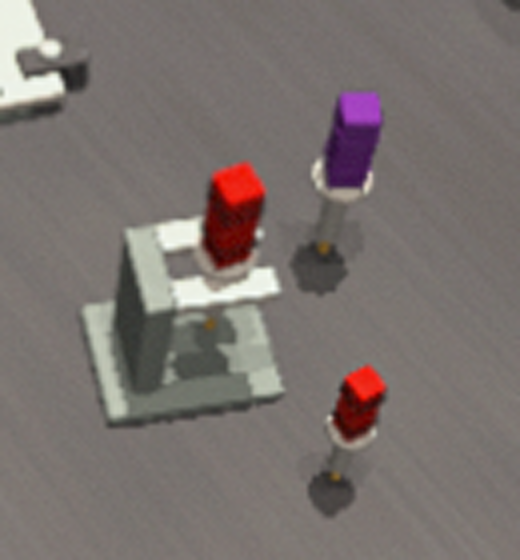

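View pics/cropT.png

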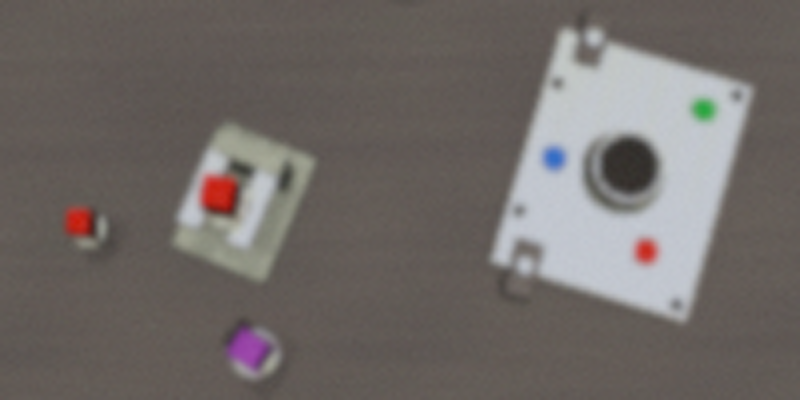

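The crops confirm it: the fork's probe is the larger red one. Top crop: handle centre (219,193), slot open towards lower left. The marks agree across both views.

```bash
cat >> h.py <<'E'
def rel(P,yaw=None):
    s=bot.read_state();R=Ro.from_rotvec(s["tcp_rot"]).as_matrix()
    d=R.T@(np.array(P)-s["tool_pos"]);xa=np.degrees(np.arctan2(R[1,0],R[0,0]))
    print("tool delta",d.round(4),"tool x world yaw",xa.round(2),"tilt",R[:,2].round(3),"pos",s["tool_pos"].round(4))
E
python3 - <<'E'
from h import *
C={n:bot.read_camera(n) for n in("scene","top")}
print("top of handle",tri((C["scene"],(389.5,205.5)),(C["top"],(264.8,218.3))))
t=C["top"]
f=lambda u,v,z:onz(t,(u/4+210,v/4+170),z)
for p in [(215,155),(190,220),(270,175),(243,243)]: print(p,f(*p,.115).round(3))
w=bot.read_camera("wrist");R=np.array(w["R"]);s=bot.read_state()
T=Ro.from_rotvec(s["tcp_rot"]).as_matrix()
print("cam in tool",T.T@(-R.T@w["t"]-s["tool_pos"]),"axes",(T.T@R.T).round(2))
P=tri((C["scene"],(389.5,205.5)),(C["top"],(264.8,218.3)));P[2]=.32;rel(P)
for n,u in(("purple",(250,348)),("small",(80,223))): print(n,f(*u,.12))
print("can",onz(t,(311,140),.19))
E
```

```text
top of handle [0.51862495 0.15086039 0.18590801]
(215, 155) [0.561 0.16  0.115]
(190, 220) [0.507 0.181 0.115]
(270, 175) [0.543 0.115 0.115]
(243, 243) [0.487 0.137 0.115]
cam in tool [ 0.07587851 -0.00088862 -0.14603739] axes [[-0.   -0.95 -0.3 ]
 [ 1.   -0.   -0.  ]
 [ 0.   -0.3   0.95]]
tool delta [-0.4104 -0.3237 -0.0938] tool x world yaw 155.66 tilt [-0. -0. -1.] pos [0.2781 0.6149 0.2261]
purple [0.40023346 0.13145496 0.12      ]
small [0.5048343  0.27140575 0.12      ]
can [7.73005754e-01 1.44348523e-04 1.90000000e-01]
```

Emit:
play_rows --steps '[0,0,-0.06,0,-0.045,-0.035,-0.094,0,-0.09,-0.07,-0.094,0,-0.135,-0.105,-0.094,0,-0.18,-0.14,-0.094,0,-0.225,-0.175,-0.094,0,-0.27,-0.21,-0.094,0,-0.315,-0.245,-0.094,0,-0.36,-0.28,-0.094,0,-0.395,-0.31,-0.094,0]' --jaw 0

```text
time: 1.6
tool_pos: [0.5111, 0.1677, 0.3206]
tcp_rot: [0.664, 3.07, 0.0]
wrist_force: [0.1, 0.2, -0.4]
width: 1.002
grip_force: 0.0
```

Emit:
play_rows --steps '[-0.015,-0.014,0,-0.05,-0.015,-0.014,0,-0.05,-0.015,-0.014,0,-0.05]'

```text
time: 1.98
tool_pos: [0.518, 0.1513, 0.3204]
tcp_rot: [-0.586, -3.086, -0.001]
wrist_force: [-0.2, -0.1, -0.3]
width: 0.998
grip_force: 0.0
```

```bash
python3 - <<'E'
from h import *
rel([.5186,.1509,.2])
c=bot.read_camera("wrist");cv2.imwrite("pics/w1.png",c["pixels"])
for b in blobs(c["pixels"],"red",200):print(b)
E
```

```text
tool delta [-0.0008 -0.0002  0.1204] tool x world yaw 158.49 tilt [-0.     0.001 -1.   ] pos [0.518  0.1513 0.3204]
(array([435. , 115.7]), array([418, 105,  32,  24, 561], dtype=int32))
(array([324., 190.]), array([ 308,  166,   34,   46, 1169], dtype=int32))
```

View pics/w1.png

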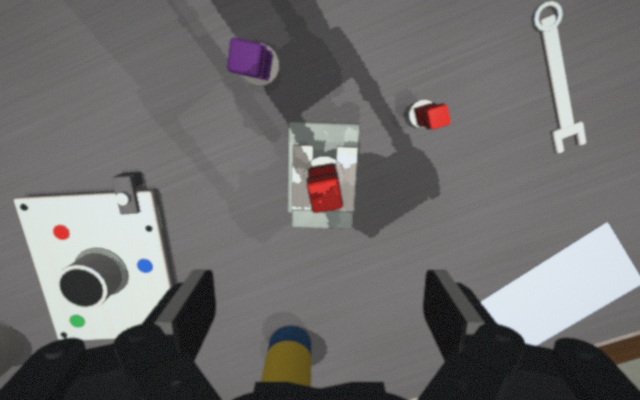

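The wrist view shows the fork stand centred at about (324,178), aligned with the tool. The handle's top face is near (324,200), turned a few degrees. Now I'll measure that face and the prongs.

```bash
python3 - <<'E'
from h import *
c=bot.read_camera("wrist");im=c["pixels"]
V=im[:,:,2].astype(int)
sub=im[155:220,300:350]
print(np.percentile(sub[...,2][sub[...,1]<60],[5,25,50,75,95]))
h=cv2.cvtColor(im,cv2.COLOR_BGR2HSV);red=((h[...,0]<8)|(h[...,0]>172))&(h[...,1]>140)
for r in range(166,214,3): print(r,[int(im[r,x,2]) if red[r,x] else 0 for x in range(304,346,2)])
big=cv2.resize(im[110:240,260:390],None,fx=4.5,fy=4.5,interpolation=2);cv2.imwrite("pics/w1c.png",big)
E
```

```text
[ 69.    93.   147.   154.   212.55]
166 [0, 0, 0, 0, 0, 0, 0, 0, 0, 0, 0, 70, 66, 0, 0, 0, 0, 0, 0, 0, 0]
169 [0, 0, 0, 0, 0, 72, 73, 83, 86, 91, 92, 90, 95, 93, 93, 89, 0, 0, 0, 0, 0]
172 [0, 0, 0, 81, 94, 96, 93, 96, 95, 94, 88, 87, 90, 85, 74, 66, 0, 0, 0, 0, 0]
175 [0, 0, 0, 83, 83, 85, 76, 73, 65, 0, 67, 0, 0, 0, 72, 0, 0, 0, 0, 0, 0]
178 [0, 0, 0, 0, 0, 70, 66, 75, 82, 84, 91, 95, 98, 104, 112, 118, 102, 0, 0, 0, 0]
181 [0, 0, 0, 92, 99, 100, 109, 122, 131, 139, 152, 170, 188, 200, 209, 203, 170, 0, 0, 0, 0]
184 [0, 0, 139, 167, 181, 188, 196, 202, 207, 208, 214, 217, 222, 225, 222, 210, 164, 0, 0, 0, 0]
187 [0, 0, 180, 213, 217, 219, 219, 220, 219, 219, 219, 218, 202, 164, 157, 166, 166, 137, 0, 0, 0]
190 [0, 0, 156, 208, 220, 219, 218, 219, 218, 218, 217, 212, 173, 140, 152, 168, 168, 147, 0, 0, 0]
193 [0, 0, 0, 179, 169, 152, 148, 175, 163, 166, 200, 186, 167, 150, 152, 156, 156, 154, 0, 0, 0]
196 [0, 0, 0, 112, 121, 124, 118, 123, 138, 150, 152, 152, 153, 154, 156, 153, 153, 146, 0, 0, 0]
199 [0, 0, 0, 129, 141, 141, 143, 149, 150, 153, 149, 150, 152, 150, 150, 153, 154, 144, 127, 0, 0]
202 [0, 0, 0, 0, 142, 148, 151, 183, 204, 161, 148, 151, 150, 149, 149, 149, 151, 148, 129, 0, 0]
205 [0, 0, 0, 0, 137, 147, 152, 149, 149, 151, 151, 152, 152, 152, 151, 151, 150, 147, 139, 0, 0]
208 [0, 0, 0, 0, 132, 143, 149, 149, 151, 148, 149, 151, 148, 147, 140, 140, 138, 0, 0, 0, 0]
211 [0, 0, 0, 0, 0, 138, 139, 141, 0, 0, 0, 0, 0, 0, 0, 0, 0, 0, 0, 0, 0]
```

View pics/w1c.png

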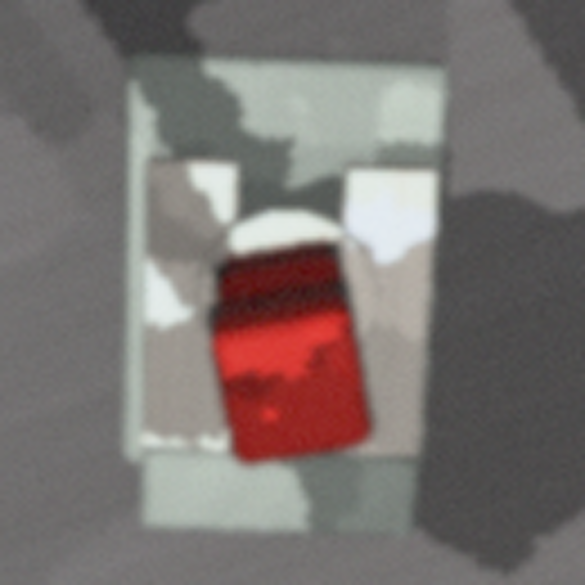

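```bash
python3 - <<'E'
from h import *
c=bot.read_camera("wrist");s=c0=bot.read_camera("scene");t=bot.read_camera("top")
g=lambda u,v:(260+(u+.5)/4.5-.5,110+(v+.5)/4.5-.5)
cs=[(213,335),(350,310),(370,440),(242,460)]
W=[onz(c,g(*p),.195) for p in cs];ctr=np.mean(W,0)
print("corners",np.round(W,4).tolist(),ctr)
ang=lambda d:np.degrees(np.arctan2(d[1],d[0]))
print("sides",[np.linalg.norm(W[i]-W[i-1]).round(4) for i in range(4)],"yaw bottom",ang(W[3]-W[2]),"right",ang(W[1]-W[2]),"left",ang(W[0]-W[3]))
u=g(294,386)
print("tri w+t",tri((c,u),(t,(264.8,218.3))),"w+s",tri((c,u),(s,(389.5,205.5))))
F={k:onz(c,g(*p),.115) for k,p in dict(li=(238,165),ri=(345,168),lo=(147,165),ro=(438,170),pl=(140,450),pr=(422,455)).items()}
print({k:v.round(4) for k,v in F.items()})
e=(F['lo']+F['ro'])/2;b=(F['pl']+F['pr'])/2;d=(b-e)/np.linalg.norm(b-e)
print("slot",ang(d),"left",ang(F['pl']-F['lo']),"right",ang(F['pr']-F['ro']),"len",np.linalg.norm(b-e),"rest",e+.03*d,(F['li']+F['ri'])/2+.03*d, "slot w",np.linalg.norm(F['li']-F['ri']))
print("collar edge",onz(c,g(285,208),.121))
ctr[2]=.16;rel(ctr)
E
```

```text
corners [[0.5064, 0.145, 0.195], [0.5109, 0.1687, 0.195], [0.5343, 0.1637, 0.195], [0.5295, 0.1412, 0.195]] [0.52028236 0.15466709 0.195     ]
sides [np.float64(0.0234), np.float64(0.0241), np.float64(0.0239), np.float64(0.023)] yaw bottom -102.13913076595736 right 167.920398097442 left 170.66924618922914
tri w+t [0.52163827 0.15219791 0.18178435] w+s [0.52117349 0.15433654 0.19133156]
{'li': array([0.4907, 0.1545, 0.115 ]), 'ri': array([0.4998, 0.1759, 0.115 ]), 'lo': array([0.4834, 0.1361, 0.115 ]), 'ro': array([0.5076, 0.1946, 0.115 ]), 'pl': array([0.543 , 0.1093, 0.115 ]), 'pr': array([0.5678, 0.1692, 0.115 ])}
slot -23.535353058776177 left -24.184887077800344 right -22.886499513002704 len 0.06530054626204566 rest [0.52303538 0.15333978 0.115     ] [0.52274734 0.15320698 0.115     ] slot w 0.02328894053634021
collar edge [0.50220836 0.16088382 0.121     ]
tool delta [-0.0011  0.0036  0.1604] tool x world yaw 158.6 tilt [ 0.  0. -1.] pos [0.5179 0.1517 0.3204]
```

Emit:
play_rows --steps '[-0.001,0.003,0,-0.17,-0.001,0.003,0.05,-0.17,-0.001,0.003,0.09,-0.17,-0.001,0.003,0.125,-0.17,-0.001,0.003,0.15,-0.17,-0.001,0.003,0.164,-0.17,-0.001,0.003,0.164,-0.17,-0.001,0.003,0.164,-0.17]'

```text
time: 3.22
tool_pos: [0.5212, 0.1536, 0.1577]
tcp_rot: [0.321, 3.123, 0.001]
wrist_force: [0.0, -0.4, 0.5]
width: 0.996
grip_force: 0.0
```

```bash
python3 - <<'E'
from h import *
rel([.5205,.1545,.156])
c=bot.read_camera("wrist");
cv2.imwrite("pics/w2.png",c["pixels"])
E
```

```text
tool delta [0.0009 0.0007 0.0017] tool x world yaw 168.28 tilt [ 0.002  0.001 -1.   ] pos [0.5212 0.1536 0.1577]
```

View pics/w2.png

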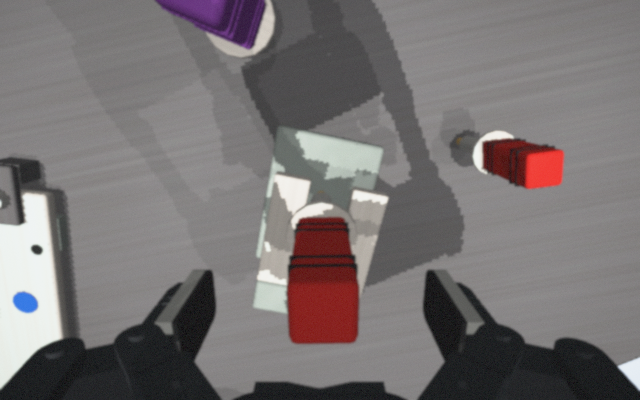

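The handle is centred between the fingers at about (322,310) and now square to them, so I close the gripper.

Emit:
play_rows --steps '[0,0,0,0,0,0,0,0,0,0,0,0,0,0,0,0,0,0,0,0,0,0,0,0,0,0,0,0,0,0,0,0]' --jaw 255 --grip_force 45

```text
time: 4.28
tool_pos: [0.5205, 0.1534, 0.1566]
tcp_rot: [0.321, 3.125, 0.0]
wrist_force: [-0.5, 1.0, 1.8]
width: 0.296
grip_force: 49.9
```

Emit:
play_rows --steps '[0,0,-0.01,0,0,0,-0.03,0,0,0,-0.055,0,0,0,-0.08,0,0,0,-0.105,0,0,0,-0.11,0,0,0,-0.11,0]'

```text
time: 5.15
tool_pos: [0.52, 0.1531, 0.266]
tcp_rot: [-0.321, -3.125, 0.0]
wrist_force: [0.1, 0.2, -3.0]
width: 0.291
grip_force: 49.7
```

```bash
python3 - <<'E'
from h import *
print(bot.read_state()["wrist_force"])
C={n:bot.read_camera(n) for n in("scene","top","wrist")}
for n,lo in(("scene",1),("top",1),("wrist",1)):
  for k in("red","green","blue"):
    for ce,s in blobs(C[n]["pixels"],k,8):
      if s[4]<900: print(n,k,ce,s[4], onz(C[n],ce,.022).round(4))
rel([.4855,-.206,.267])
cv2.imwrite("pics/s3.png",cv2.resize(C["scene"]["pixels"][120:290,310:460],None,fx=3.5,fy=3.5,interpolation=2))
E
```

```text
[ 0.08327888  0.24964677 -2.9628527 ]
scene red [103.1   4. ] 58 [ 0.7731 -1.4049  0.022 ]
scene red [318.  153.5] 24 [ 0.4862 -0.2061  0.022 ]
scene red [391.2 186.5] 180 [0.3789 0.0156 0.022 ]
scene red [419.7 258.9] 128 [0.467  0.2475 0.022 ]
scene green [272.7 158.5] 22 [ 0.6118 -0.2631  0.022 ]
scene blue [557.5   3.4] 132 [-0.8804 -0.3846  0.022 ]
scene blue [308.9 182. ] 26 [ 0.5698 -0.1276  0.022 ]
scene blue [267.5 224.3] 266 [ 0.7449 -0.0642  0.022 ]
scene blue [270.6 256.5] 113 [0.7892 0.0281 0.022 ]
top red [371.  232.5] 12 [ 0.4847 -0.2062  0.022 ]
top green [385.5 196.8] 13 [ 0.6111 -0.2627  0.022 ]
top blue [348.2 209.2] 13 [ 0.5687 -0.1284  0.022 ]
wrist red [460.5 142.9] 803 [0.5254 0.3059 0.022 ]
wrist red [  5.4 200.7] 183 [ 0.4857 -0.2039  0.022 ]
wrist red [320.7 222.6] 168 [0.5842 0.1398 0.022 ]
wrist red [319.6 229. ] 134 [0.5917 0.137  0.022 ]
wrist red [318.8 263.9] 304 [0.6353 0.1269 0.022 ]
wrist green [  7.6 303.9] 171 [ 0.6099 -0.2624  0.022 ]
wrist blue [ 97.7 253.8] 202 [ 0.5687 -0.1274  0.022 ]
tool delta [-0.0399 -0.3584 -0.0019] tool x world yaw 168.27 tilt [-0.003 -0.001 -1.   ] pos [0.5193 0.153  0.2647]
```

View pics/s3.png

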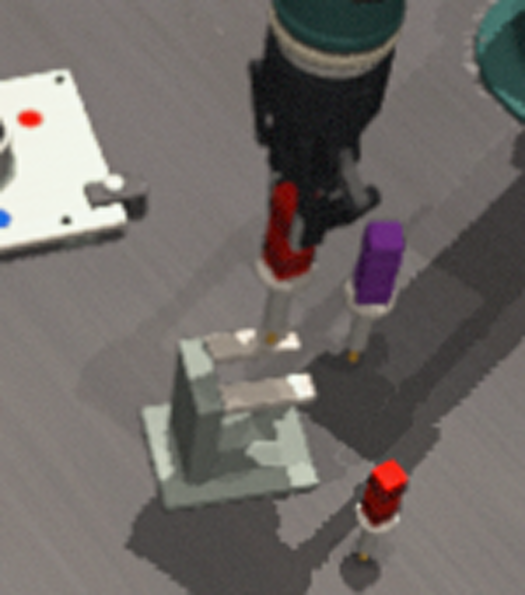

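Lift confirmed: the probe hangs upright in the gripper, with its tip at crop (270,338). Next I go above red.

Emit:
play_rows --steps '[-0.003,-0.025,0,0,-0.008,-0.07,0,0,-0.014,-0.125,0,0,-0.02,-0.18,0,0,-0.026,-0.235,0,0,-0.032,-0.29,0,0,-0.037,-0.335,0,0,-0.04,-0.358,0,0,-0.04,-0.358,0.04,0,-0.04,-0.358,0.06,0]'

```text
time: 6.55
tool_pos: [0.4847, -0.2052, 0.203]
tcp_rot: [-0.323, -3.12, -0.003]
wrist_force: [-0.5, 0.4, -3.0]
width: 0.296
grip_force: 49.5
```

```bash
python3 - <<'E'
from h import *
rel([.4855,-.2058,.1456]);s=bot.read_state();print(s["q"].round(2),s["wrist_force"])
C={n:bot.read_camera(n) for n in("scene","wrist")}
w=C["wrist"];print("handle",[ (b[0],b[1][4]) for b in blobs(w["pixels"],"red",60)])
im=C["scene"]["pixels"];h=cv2.cvtColor(im,cv2.COLOR_BGR2HSV)
p=proj(C["scene"],s["tool_pos"]-[0,0,.1236]);print("tip exp",p,"mark",proj(C["scene"],[.4855,-.2058,.022]))
u,v=np.round(p).astype(int)
cv2.imwrite("pics/s4.png",cv2.resize(im[v-40:v+40,u-45:u+45],None,fx=6,fy=6,interpolation=2));print(u-45,v-40)
E
```

```text
tool delta [-0.0012 -0.0004  0.0574] tool x world yaw 168.19 tilt [-0.004  0.002 -1.   ] pos [ 0.4847 -0.2052  0.203 ]
[-0.45  0.    1.94  0.    1.2  -1.81] [-0.54797633  0.36497276 -3.0259277 ]
handle [(array([318.7, 182.7]), np.int32(356)), (array([320.9, 222.5]), np.int32(169)), (array([319.7, 228.8]), np.int32(153)), (array([319.8, 245.7]), np.int32(1296)), (array([318.4, 263.8]), np.int32(319)), (array([319.1, 308.5]), np.int32(5243))]
tip exp [318.85188737 140.373215  ] mark [318.24932121 153.47344592]
274 100
```

View pics/s4.png

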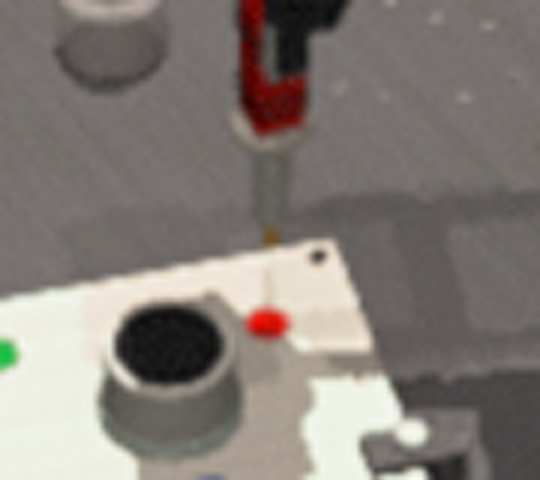

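Tip at (319,139.7), as predicted, directly above the red mark. Now I press.

Emit:
play_rows --steps '[-0.001,0,0.025,0,-0.001,0,0.045,0,-0.001,0,0.054,0,-0.001,0,0.058,0,-0.001,0,0.062,0,-0.001,0,0.062,0,-0.001,0,0.062,0]'

```text
time: 7.52
tool_pos: [0.4882, -0.2059, 0.1452]
tcp_rot: [0.321, 3.124, -0.001]
wrist_force: [0.6, -0.4, -1.0]
width: 0.298
grip_force: 49.8
```

Emit:
play_rows --steps '[-0.001,0,0.003,0,-0.001,0,0.003,0,-0.001,0,0.003,0,-0.001,0,0.003,0]'

```text
time: 8.02
tool_pos: [0.4886, -0.2059, 0.1415]
tcp_rot: [0.321, 3.125, -0.0]
wrist_force: [-0.8, -0.6, 0.0]
width: 0.3
grip_force: 49.9
```

```bash
python3 - <<'E'
from h import *
rel([.4855,-.2058,.1406]);print(bot.read_state()["wrist_force"])
for i in range(3):
  c=bot.read_camera("top");s=bot.read_state();print(s["tool_pos"].round(4),s["wrist_force"].round(2))
E
```

```text
tool delta [ 0.0031 -0.0005  0.0009] tool x world yaw 168.27 tilt [ 0. -0. -1.] pos [ 0.4886 -0.2059  0.1415]
[-0.80879486 -0.56124277  0.02465069]
[ 0.4886 -0.2059  0.1415] [0.59 0.1  0.06]
[ 0.4886 -0.2059  0.1415] [-0.16  0.25  0.03]
[ 0.4886 -0.2059  0.1415] [ 0.24 -0.21  0.13]
```

Emit:
play_rows --steps '[0,0,-0.015,0,0,0,-0.045,0,0,0,-0.075,0,-0.02,-0.005,-0.08,0,-0.06,-0.014,-0.08,0,-0.1,-0.023,-0.08,0,-0.125,-0.03,-0.08,0,-0.131,-0.031,-0.08,0,-0.131,-0.031,-0.06,0,-0.131,-0.031,-0.03,0]'

```text
time: 9.43
tool_pos: [0.6101, -0.2625, 0.1711]
tcp_rot: [0.321, 3.124, -0.0]
wrist_force: [-0.2, -0.3, -2.6]
width: 0.297
grip_force: 49.7
```

```bash
python3 - <<'E'
from h import *
c=bot.read_camera("top");rel([.611,-.2628,.1406]);print(bot.read_state()["wrist_force"])
E
```

```text
tool delta [-0.0048 -0.001   0.0241] tool x world yaw 168.27 tilt [-0.008  0.004 -1.   ] pos [ 0.6067 -0.2609  0.1648]
[-2.27053389  0.11702433 -5.48978608]
```

Emit:
play_rows --steps '[0,0,0,0,0,0,0,0]'

```text
time: 9.72
tool_pos: [0.6107, -0.2628, 0.1725]
tcp_rot: [0.321, 3.124, -0.001]
wrist_force: [0.5, -0.8, -1.7]
width: 0.298
grip_force: 49.4
```

```bash
python3 - <<'E'
from h import *
c=bot.read_camera("top");rel([.611,-.2628,.1406]);print(bot.read_state()["wrist_force"])
c=bot.read_camera("wrist")
for k in("green","blue"):print(k,[(onz(c,b[0],.022).round(4),b[1][4]) for b in blobs(c["pixels"],k,60)])
E
```

```text
tool delta [0.0002 0.0003 0.0324] tool x world yaw 168.27 tilt [ 0.002 -0.001 -1.   ] pos [ 0.6111 -0.2631  0.173 ]
[ 0.60444491 -0.60694219 -2.33893602]
green [(array([ 0.6095, -0.2623,  0.022 ]), np.int32(380))]
blue [(array([ 0.569, -0.128,  0.022]), np.int32(557)), (array([ 0.7455, -0.0175,  0.022 ]), np.int32(1240))]
```

Emit:
play_rows --steps '[0.001,0,0.01,0,0.001,0,0.02,0,0.001,0,0.026,0,0.001,0,0.03,0,0.001,0,0.032,0,0.001,0,0.032,0,0.001,0,0.032,0,0.001,0,0.032,0,0.001,0,0.032,0,0.001,0,0.032,0]'

```text
time: 11.08
tool_pos: [0.6096, -0.2626, 0.1395]
tcp_rot: [0.321, 3.125, -0.0]
wrist_force: [-1.5, 1.3, 1.5]
width: 0.29
grip_force: 49.9
```

Emit:
play_rows --steps '[0,0,-0.015,0,0,0,-0.045,0,0,0,-0.075,0,0.01,0.019,-0.085,0,0.03,0.055,-0.085,0,0.05,0.092,-0.085,0,0.063,0.116,-0.085,0,0.067,0.124,-0.085,0,0.067,0.124,-0.065,0,0.067,0.124,-0.04,0]'

```text
time: 12.32
tool_pos: [0.5696, -0.1283, 0.1783]
tcp_rot: [0.321, 3.124, -0.001]
wrist_force: [-0.3, 0.4, -1.5]
width: 0.296
grip_force: 49.7
```

Emit:
play_rows --steps '[0,0,0,0,0,0,0,0,0,0,0,0]'

```text
time: 12.7
tool_pos: [0.57, -0.1282, 0.1804]
tcp_rot: [0.322, 3.123, -0.001]
wrist_force: [-0.7, 0.2, -1.8]
width: 0.297
grip_force: 49.5
```

```bash
python3 - <<'E'
from h import *
c=bot.read_camera("top");rel([.569,-.128,.1406]);print(bot.read_state()["wrist_force"])
E
```

```text
tool delta [ 0.0011 -0.0001  0.0399] tool x world yaw 168.24 tilt [ 0.002 -0.001 -1.   ] pos [ 0.57   -0.1281  0.1805]
[-0.65177652 -1.32525392 -1.93152937]
```

Emit:
play_rows --steps '[0,0,0.015,0,0,0,0.028,0,0,0,0.034,0,0,0,0.038,0,0,0,0.04,0,0,0,0.04,0,0,0,0.04,0,0,0,0.04,0,0,0,0.04,0,0,0,0.04,0]'

```text
time: 14.0
tool_pos: [0.5693, -0.1276, 0.1395]
tcp_rot: [0.321, 3.125, -0.0]
wrist_force: [-1.7, 1.1, 1.9]
width: 0.297
grip_force: 50.0
```

```bash
python3 - <<'E'
from h import *
c=bot.read_camera("top");rel([.523,.1535,.266]);print(bot.read_state()["wrist_force"])
E
```

```text
tool delta [ 0.1025  0.2658 -0.1265] tool x world yaw 168.26 tilt [ 0. -0. -1.] pos [ 0.5693 -0.1276  0.1395]
[-2.06845448  0.49344873  1.30424327]
```

Emit:
play_rows --steps '[0,0,-0.02,0,0,0,-0.06,0,0,0,-0.11,0,0.01,0.025,-0.135,0,0.028,0.07,-0.135,0,0.047,0.12,-0.135,0,0.066,0.17,-0.135,0,0.085,0.217,-0.135,0,0.098,0.25,-0.135,0,0.104,0.265,-0.135,0]'

```text
time: 15.3
tool_pos: [0.5214, 0.1549, 0.2757]
tcp_rot: [0.317, 3.123, 0.001]
wrist_force: [0.8, 0.3, -1.4]
width: 0.295
grip_force: 49.7
```

Emit:
play_rows --steps '[0,0,0,0,0,0,0,0,0,0,0,0,0,0,0,0]'

```text
time: 15.8
tool_pos: [0.5214, 0.1521, 0.2743]
tcp_rot: [-0.323, -3.125, 0.0]
wrist_force: [-0.2, -0.7, -1.4]
width: 0.301
grip_force: 49.7
```

```bash
python3 - <<'E'
from h import *
c=bot.read_camera("wrist");rel([.5215,.1535,.1566]);s=bot.read_state();print(s["wrist_force"])
C=bot.read_camera("scene");p=proj(C,s["tool_pos"]-[0,0,.1236]);u,v=np.round(p).astype(int);print(p)
a=cv2.resize(C["pixels"][v-30:v+50,u-50:u+50],(480,384),interpolation=2);
b=cv2.resize(c["pixels"][60:380,200:480],(336,384));cv2.imwrite("pics/s5.png",np.hstack([a,b[:, :320]]))
E
```

```text
tool delta [1.000e-04 1.300e-03 1.177e-01] tool x world yaw 168.19 tilt [-0. -0. -1.] pos [0.5214 0.1522 0.2743]
[-0.23552569 -0.67353777 -1.32615334]
[386.94348412 214.79598381]
```

View pics/s5.png

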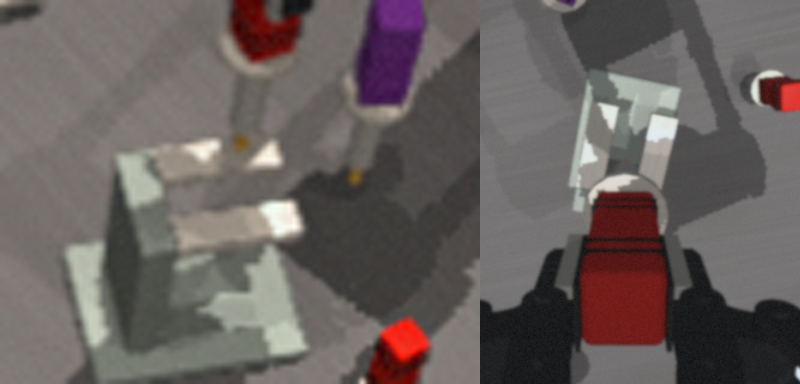

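Left crop: the tip is at scene (387,214.8), exactly where predicted over the slot. Lowering partway.

Emit:
play_rows --steps '[0,0.001,0,0,0,0.001,0.02,0,0,0.001,0.035,0,0,0.001,0.05,0,0,0.001,0.065,0,0,0.001,0.08,0,0,0.001,0.095,0,0,0.001,0.105,0,0,0.001,0.105,0,0,0.001,0.105,0]'

```text
time: 17.15
tool_pos: [0.5219, 0.1541, 0.1699]
tcp_rot: [0.321, 3.124, 0.001]
wrist_force: [-0.1, -0.1, -2.5]
width: 0.297
grip_force: 49.5
```

```bash
python3 - <<'E'
from h import *
c=bot.read_camera("top");rel([.5215,.1535,.1566]);print(bot.read_state()["wrist_force"])
E
```

```text
tool delta [ 0.0005 -0.0008  0.0136] tool x world yaw 168.27 tilt [ 0.002  0.    -1.   ] pos [0.5221 0.1542 0.1702]
[ 0.20781202  0.60821678 -1.85018327]
```

Emit:
play_rows --steps '[0,0,0.005,0,0,0,0.009,0,0,0,0.012,0,0,0,0.0135,0,0,0,0.0135,0,0,0,0.0135,0]'

```text
time: 17.95
tool_pos: [0.5214, 0.154, 0.1566]
tcp_rot: [-0.321, -3.125, 0.0]
wrist_force: [-4.4, -0.8, 5.7]
width: 0.299
grip_force: 50.5
```

Collar is seated, so I release.

Emit:
play_rows --steps '[0,0,-0.001,0,0,0,-0.001,0]'

```text
time: 18.2
tool_pos: [0.5217, 0.154, 0.1567]
tcp_rot: [0.321, 3.125, 0.0]
wrist_force: [0.5, 0.0, 0.2]
width: 0.299
grip_force: 49.9
```

Emit:
play_rows --steps '[0,0,0,0,0,0,0,0,0,0,0,0,0,0,0,0,0,0,0,0,0,0,0,0,0,0,0,0,0,0,0,0]' --jaw 0

```text
time: 19.2
tool_pos: [0.5214, 0.154, 0.1569]
tcp_rot: [0.321, 3.125, -0.0]
wrist_force: [0.2, 0.2, -0.3]
width: 1.005
grip_force: 0.0
```

Emit:
play_rows --steps '[0,0,-0.02,0,0,0,-0.05,0,0,0,-0.09,0,0,0,-0.13,0,0,0,-0.164,0,0,0,-0.164,0,0,0,-0.164,0,0,0,-0.164,0]'

```text
time: 20.2
tool_pos: [0.5205, 0.1538, 0.3188]
tcp_rot: [-0.321, -3.122, 0.002]
wrist_force: [0.0, 0.4, 0.3]
width: 1.0
grip_force: 0.0
```

```bash
python3 - <<'E'
from h import *
c=bot.read_camera("wrist");C=bot.read_camera("scene");print(bot.read_state()["tool_pos"],bot.read_state()["wrist_force"])
a=cv2.resize(C["pixels"][170:270,340:460],(480,400),interpolation=2)
b=cv2.resize(c["pixels"][110:240,270:374],(320,400),interpolation=2);cv2.imwrite("pics/s6.png",np.hstack([a,b]))
print([b for b in blobs(C["pixels"],"red",100)])
E
```

```text
[0.52070539 0.15385124 0.31916735] [1.18294483 0.34393648 0.48500619]
[(array([41.8, 24.9]), array([   0,    0,  101,   67, 4671], dtype=int32)), (array([468.8,  10.6]), array([462,   4,  17,  14, 138], dtype=int32)), (array([491.8,  24. ]), array([483,  15,  20,  17, 176], dtype=int32)), (array([387.8, 212.9]), array([381, 201,  15,  26, 261], dtype=int32)), (array([419.6, 259. ]), array([414, 251,  12,  18, 131], dtype=int32))]
```

View pics/s6.png

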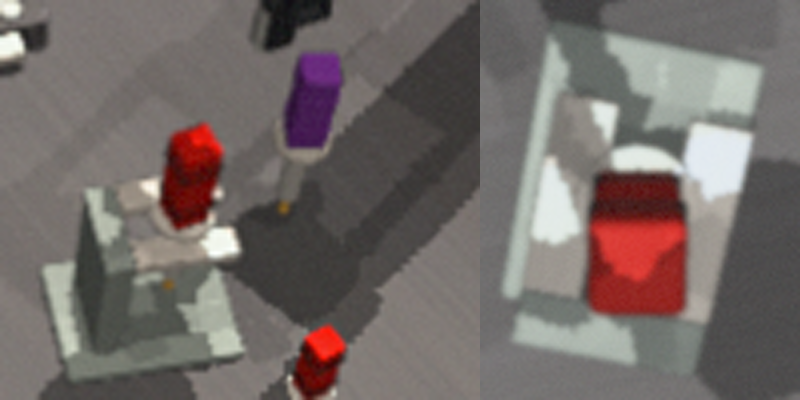

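The probe hangs upright in the fork with its collar on both prongs. The handle is at scene (387.8,212.9), against (388.3,212.4) at the start, and the gripper is clear. I'm handing the job in.

```bash
python3 -c "
from workcell import bot
print(bot.finish_job())"
```

```text
the job is handed in; nothing more can be done
None
```

I touched the probe to the red, green and blue marks in order, hung it back upright in its fork, let go, and handed the job in at about 20 s; no verdict came back.

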